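# Assemble the sieve column on the shaker

### The arm

A 6-joint arm with a two-finger parallel gripper is mounted at the origin on a cart in front of the work surface, level with it; the furniture and walls round the work are solid. World frame = base frame: x ahead of the robot, y to its left, z up, the work surface at z = 0. Lengths are in m, angles in degrees, forces in N, time in s.
With the tool pointing down it reaches from about 0.3 to 0.75 m from the base axis. Payload 8.5 kg.
Tool frame: the origin (TCP) lies on the centre line of the jaws, within the pads' length; the fingertips stand 25 mm ahead of it and the grasp point (between the pads) lies 6 mm ahead of it; z points along the fingers, y is the line along which they close (so a half turn about z gives the same grasp; the last joint's range is limited). The gripper opens to 85 mm and grips with 20 to 120 N. Pads are 22 mm wide; open, the fingers measure 114 mm over their backs; the gripper's body (76 mm by 85 mm) begins 54 mm behind the grasp point. The pads swing forward as they close: fully open they stand 13 mm farther back than shut.
Start: joints at [-77.137, 21.807, 74.336, -0, 83.858, -12.336], TCP at [0.234, -0.498, 0.256] pointing down, gripper open.
Joint ranges: [-178.18, 178.18], [-50.72, 133.34], [12.68, 142.11], [-81.47, 261.47], [9.98, 163.14], [-165.26, 165.26]. Speed limits (degrees/s): [136.94, 136.94, 180, 180, 180, 180].

### API

Orientations are given as a 3x3 rotation matrix whose columns are the frame's x, y, z axes.
In Python, from rig import telemetry, optics, env gives the robot as it stands.
- The arm moves only by the tool send_rows, never from a script. Its argument "deltas" is a list that holds one entry, the list of rows, each a list of 7 numbers: the shift along the tool's x, y, z in m, then the turn, a rotation vector about the tool's x, y, z in rad, then the opening, from -1 (shut) to 1 (fully open), so that 0 is half open. In form: [[[x, y, z, ax, ay, az, grip], ...]]. A call has 1 to 12 rows; each row shifts and turns the commanded pose from where the row before left it, along the tool's axes as they then stand; what a row does not reach is not made up. A row lasts 1/8 s, in which the tool goes at most 62.5 mm and 10.7 degrees, less where a joint would pass 70% of its speed; a pose out of reach is approached as far as the arm can. A call is refused whole if a number of a shift passes 0.0625 or a number of a turn 0.188, either way. A call with a gripper value outside its range is refused whole. The fingers move at their own pace and stop on an object; "squeeze" is the grip in N (left out, the last holds). Time passes only in rows, so rows that do not move let the fingers close. It gives the time, the measured TCP pose, the force, the opening and the grip force at its end, in the units of the state.
- telemetry.observe(): the state, without advancing time (a new reading comes with each control period).
- optics.get_image(name): name is "scene" or "top" or "wrist"; returns a dict with "image" (400x640x3 uint8, red, green, blue), "range_z" (400x640 float32, m along the optical axis (not along the pixel's ray), 0 where there is no reading), "K" (3x3 intrinsics, pixels), "rvec" (rotation vector, rad) and "tvec" (3), from world to camera coordinates, as OpenCV has them; the wrist camera has in their place "hand_eye" (4x4, takes a point from camera to tool coordinates, whose origin is the TCP and whose axes are the flange's). Camera axes: x right, y down, z forward; pixel columns grow to the right and rows downward; lengths in m; the calibration is good to about 2 mm. A picture is of the moment at which its call begins: read the wrist's pose just before it.
- env.close_job(): hands the job in; it is judged then, once.
The state is a dict: "time_s": time; "q": joint angles; "qvel": joint speeds; "joint_efforts": joint torques, N m; "position": TCP position; "tool_rot": TCP orientation; "ft_force": force on the tool from outside, world axes, zero at the start; "wrist_torque": the same for the moment, N m; "grip_width": finger opening in m; "gripper_force": force on a finger pad.
Only numpy, scipy, OpenCV 4.12 (cv2) and the standard library are available. Lean on these libraries where they do the work, as an engineer would, in place of code of your own. Each camera call takes 0.05 s, during which the arm holds its last target. There are 200 camera calls.

### The job

Build the sieve column on the little shaker, one piece at a time from the bottom up: the blue fine sieve goes on the shaker's receiver pan, then the yellow medium sieve on it, then the red coarse sieve, and last the white lid with its knob up. Each piece must sit down squarely, its skirt inside the ring beneath; leave the beaker, the timer and the red-capped vial where they stand, and let go of everything.

Things in the scene. Friction and masses are not known exactly. Their poses are not given: they have to be found in the camera images.
- shaker: sieve shaker, fixed: white 110 x 110 x 50 mm housing, on it a dark round platform and a fixed bright steel receiver pan: an open cup, 62 mm outer, 56 mm inner diameter, its rim 84 mm above the worktop. Origin: on the worktop under the centre of the housing and pan; z up, -x to the front panel with the dial (nothing to operate).
- fine_sieve: blue plastic ring with fine wire mesh in its bottom, about 90 g, 62 mm outer diameter, 36 mm high: below, a skirt 8 mm high (51 mm diameter, tapering to 45 at the foot) on which it stands; above, a straight open ring 28 mm high, 56 mm inside. Grip across the ring. Origin: centre of the underside, z up, round. Seated, its skirt is inside the ring below, shoulder on that rim, origin 76 mm above the shaker's origin (pan rim 84 mm less 8 mm).
- medium_sieve: yellow plastic ring with medium wire mesh in its bottom, about 90 g, 62 mm outer diameter, 36 mm high: below, a skirt 8 mm high (51 mm diameter, tapering to 45 at the foot) on which it stands; above, a straight open ring 28 mm high, 56 mm inside. Grip across the ring. Origin: centre of the underside, z up, round. Seated, its skirt is inside the ring below, shoulder on that rim, origin 28 mm above that of the blue sieve.
- coarse_sieve: red plastic ring with coarse wire mesh in its bottom, about 90 g, 62 mm outer diameter, 36 mm high: below, a skirt 8 mm high (51 mm diameter, tapering to 45 at the foot) on which it stands; above, a straight open ring 28 mm high, 56 mm inside. Grip across the ring. Origin: centre of the underside, z up, round. Seated, its skirt is inside the ring below, shoulder on that rim, origin 28 mm above that of the yellow sieve.
- lid: white round lid, about 60 g: a disc 62 mm in diameter, 5 mm thick, above a skirt like the sieves' (8 mm high, 51 mm diameter, tapering to 45) on which it stands; on top an upright black round knob to grip, 18 mm diameter, 26 mm high. Origin: centre of the underside; z up; disc top at 13 mm, knob top at 39 mm. Seated, origin 28 mm above the red sieve's.
- beaker: bystander, not to be disturbed: small clear glass beaker, 55 mm across, 66 mm high. Origin: centre of its underside.
- timer: bystander, not to be disturbed: white bench timer with grey and red keys, 62 x 64 x 18 mm. Origin: centre of its underside.
- red_vial: bystander, not to be disturbed: small vial with a red cap, 21 mm across, 45 mm high. Origin: centre of its underside.
There are look-alikes about, which are no part of the job. Of the things shaped like the medium_sieve, the yellow one is meant.

How it is judged (in metres and radians):
On the way, in this order (a step that is already met when the one before it is completed fails the run):
1. the blue fine sieve sits squarely on the receiver pan (horizontal distance between fine_sieve and shaker below 0.006 m and z of fine_sieve in the frame of shaker between 0.073 and 0.079 m and angle between fine_sieve's own z axis and vertical below 0.08 rad), for 0.2 s.
2. the yellow medium sieve sits squarely on the blue fine sieve (horizontal distance between medium_sieve and fine_sieve below 0.006 m and z of medium_sieve in the frame of fine_sieve between 0.025 and 0.031 m and angle between medium_sieve's own z axis and vertical below 0.08 rad), for 0.2 s.
3. the red coarse sieve sits squarely on the yellow medium sieve (horizontal distance between coarse_sieve and medium_sieve below 0.006 m and z of coarse_sieve in the frame of medium_sieve between 0.025 and 0.031 m and angle between coarse_sieve's own z axis and vertical below 0.08 rad), for 0.2 s.
4. the lid sits squarely on the red coarse sieve (horizontal distance between lid and coarse_sieve below 0.006 m and z of lid in the frame of coarse_sieve between 0.025 and 0.031 m and angle between lid's own z axis and vertical below 0.08 rad), for 0.2 s.
At the end, for the whole second after the job is handed in: The column stands on the shaker's pan, from the bottom: blue, yellow, red sieve, lid. Each piece is within 6 mm sideways and 3 mm in height of its seat on the one below, upright within 0.08 rad, released and at rest (all of step 1 and all of step 2 and all of step 3 and all of step 4 and linear speed of each of fine_sieve, medium_sieve, coarse_sieve, lid below 0.01 m/s and angular speed of each of fine_sieve, medium_sieve, coarse_sieve, lid below 0.1 rad/s); the robot touches nothing.
It fails at once if the beaker is moved by more than 20 mm or tipped (distance of beaker from where it was at the start of the episode above 0.02 m or angle between beaker's own z axis and vertical above 0.5 rad).
It fails at once if the timer is moved by more than 20 mm or tipped (distance of timer from where it was at the start of the episode above 0.02 m or angle between timer's own z axis and vertical above 0.5 rad).
It fails at once if the red-capped vial is moved by more than 20 mm or tipped (distance of red_vial from where it was at the start of the episode above 0.02 m or angle between red_vial's own z axis and vertical above 0.5 rad).
It also fails if it takes over 118 s, if anything falls off the work surface, if the arm or the gripper's body presses on something with over 40 N, if the wrist force passes 120 N, or if a joint passes its speed limit or range.

## Working session

There is one attempt and no reset: what is moved stays moved. The work goes in short steps, Python scripts to look and compute and a tool call to move; the robot and the scene stay as the last step left them, time stands still between calls to the robot, and variables do not carry over. Pictures are saved under pics/ and viewed, at most 14 in all, crops included, and the job is handed in when it is done.

Besides the shell and the picture viewer there is one more tool, called after "Emit:" in YAML: its name, and indented under it one key for each argument. send_rows: Moves the arm, as the interface text tells. Its arguments: {"type":"object","properties":{"deltas":{"type":"array"},"squeeze":{"type":"number"}},"required":["deltas"]}

```bash
mkdir -p pics; ls; cat > h.py <<'E'
import numpy as np,cv2
from rig import telemetry,optics,env
def grab(n,f=None):
    s=telemetry.observe(); d=optics.get_image(n)
    if f: cv2.imwrite('pics/'+f,d['image'][:,:,::-1])
    Z=d['range_z']; K=d['K']; v,u=np.indices(Z.shape)
    P=np.stack([(u-K[0,2])/K[0,0]*Z,(v-K[1,2])/K[1,1]*Z,Z],-1)
    if 'hand_eye' in d:
        H=np.array(d['hand_eye']); P=P@H[:3,:3].T+H[:3,3]
        P=P@np.array(s['tool_rot']).T+np.array(s['position'])
    else:
        R=cv2.Rodrigues(np.array(d['rvec'],float))[0]; P=(P-np.array(d['tvec']).ravel())@R
    P[Z==0]=np.nan
    return d['image'],P,s
E
python3 - <<'E'
from h import *
for n in('scene','top'):
    im,P,s=grab(n,n+'0.png'); np.save(n+'P.npy',P)
print(s['position'],s['tool_rot'],s['grip_width'],s['time_s'])
E
```

```text
pics
[ 0.23410643 -0.49740931  0.25573353] [[ 9.04841914e-01  4.25747600e-01 -3.02944229e-04]
 [ 4.25747592e-01 -9.04840916e-01  1.38005574e-03]
 [ 3.13439085e-04 -1.37771005e-03 -9.99999002e-01]] 0.08560288999216058 0.05
```

View pics/scene0.png

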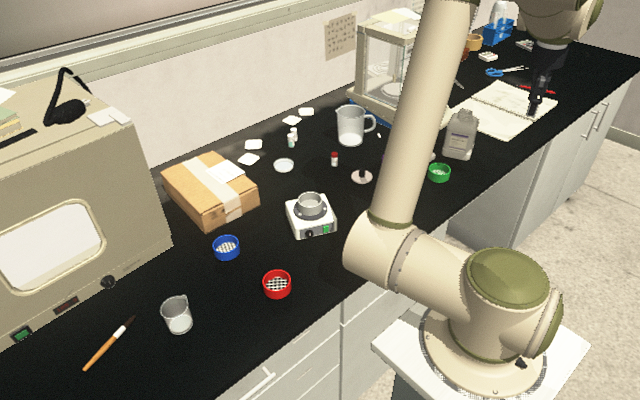

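View pics/top0.png

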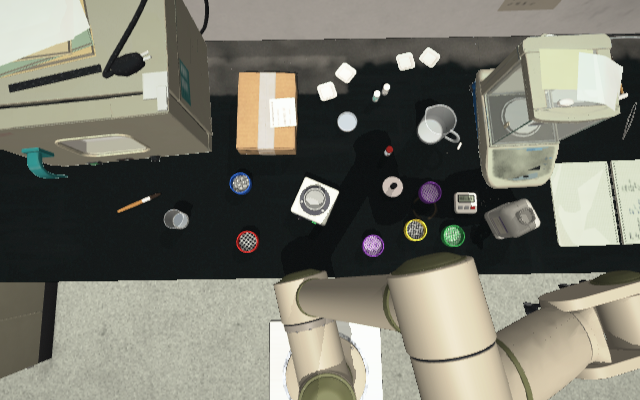

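The top view shows blue at (240,184), red (247,241), yellow (416,230), lid (393,187) and the shaker pan (315,200). The vial is at (389,151), the timer (465,202) and the beaker (176,219). Purple and green sieves are look-alikes.

```bash
cat > m.py <<'E'
from h import *
def circ(P,mask,zlo,zhi):
    q=P[mask&(P[...,2]>zlo)&(P[...,2]<zhi)]
    if len(q)<8: return None
    c,r=cv2.minEnclosingCircle(q[:,:2].astype(np.float32)); return np.round([*c,r],4),len(q),np.round(np.median(q[:,2]),4)
E
python3 - <<'E'
from m import *
P=np.load('topP.npy'); v,u=np.indices(P.shape[:2])
for n,c,lo,hi in(('blue',(240,184),.028,.045),('red',(247,241),.028,.045),('yellow',(416,230),.028,.045),('lid',(393,187),.007,.02),('knob',(393,187),.03,.05),('pan',(315,199),.078,.095),('housing',(315,200),.043,.056),('vial',(389,151),.02,.06),('timer',(465,202),.01,.03),('beaker',(176,219),.02,.08),('purple',(430,192),.028,.045),('purple2',(373,244),.028,.045),('green',(453,236),.028,.045)):
    print(n,circ(P,np.hypot(u-c[0],v-c[1])<(17 if n not in('housing',) else 28),lo,hi))
E
```

```text
blue (array([0.5466, 0.2444, 0.0314]), 87, np.float64(0.0352))
red (array([0.3749, 0.2213, 0.0309]), 85, np.float64(0.0348))
yellow (array([ 0.4001, -0.2662,  0.0311]), 89, np.float64(0.0351))
lid (array([ 0.531 , -0.2084,  0.0311]), 296, np.float64(0.0123))
knob (array([ 0.531 , -0.2078,  0.0085]), 32, np.float64(0.0383))
pan (array([0.4887, 0.0247, 0.0308]), 79, np.float64(0.0833))
housing (array([0.4882, 0.0241, 0.074 ]), 896, np.float64(0.05))
vial (array([ 0.6369, -0.1983,  0.0107]), 54, np.float64(0.043))
timer (array([ 0.48  , -0.4226,  0.0399]), 447, np.float64(0.0158))
beaker (array([0.4435, 0.4242, 0.0297]), 224, np.float64(0.0453))
purple (array([ 0.5092, -0.3151,  0.0314]), 89, np.float64(0.0351))
purple2 (array([ 0.3572, -0.1407,  0.0311]), 83, np.float64(0.0354))
green (array([ 0.3811, -0.3735,  0.0319]), 101, np.float64(0.0343))
```

Emit:
send_rows:
  deltas:
    - [[0.04,-0.036,0,0,0,0,1],[0.04,-0.036,0,0,0,0,1],[0.04,-0.036,0,0,0,0,1],[0.04,-0.036,0,0,0,0,1],[0.04,-0.036,0,0,0,0,1],[0.04,-0.036,0,0,0,0,1],[0.04,-0.036,0,0,0,0,1],[0.04,-0.036,0,0,0,0,1],[0.04,-0.036,0,0,0,0,1],[0.04,-0.036,0,0,0,0,1],[0.04,-0.036,0,0,0,0,1],[0.04,-0.036,0,0,0,0,1]]

```text
time_s: 1.6
position: [0.4849, 0.0994, 0.2561]
tool_rot: [[0.905, 0.426, -0.0], [0.426, -0.905, -0.0], [-0.0, -0.0, -1.0]]
ft_force: [1.2, -1.4, 0.5]
grip_width: 0.0854
gripper_force: 0.0
```

Emit:
send_rows:
  deltas:
    - [[0.03,-0.026,0.02,0,0,0,1],[0.03,-0.026,0.02,0,0,0,1],[0.03,-0.026,0.02,0,0,0,1],[0.03,-0.026,0.02,0,0,0,1],[0,0,0,0,0,0,1],[0,0,0,0,0,0,1]]

```text
time_s: 2.35
position: [0.5487, 0.2424, 0.1764]
tool_rot: [[0.905, 0.426, -0.0], [0.426, -0.905, -0.0], [-0.0, 0.0, -1.0]]
ft_force: [0.1, -0.7, 0.1]
grip_width: 0.0852
gripper_force: 0.0
```

```bash
cat > look.py <<'E'
# usage: look.py png x y zlo zhi [target TCP z] [rad]: fit circle near x,y ; print move in tool frame
import sys
from m import *
f,x,y,lo,hi,zt=sys.argv[1],*map(float,sys.argv[2:7]); rad=float(sys.argv[7]) if len(sys.argv)>7 else .05
im,P,s=grab('wrist',f)
c=circ(P,np.hypot(P[...,0]-x,P[...,1]-y)<rad,lo,hi); print(c)
p=np.array(s['position']);R=np.array(s['tool_rot'])
print('pos',p.round(4),'w',round(s['grip_width'],4),'F',np.round(s['ft_force'],1),'t',s['time_s'],'yawerr/tilt',R[:,2].round(4),R[:,0].round(3))
if c: print('tool delta to fit',(R.T@(np.array([c[0][0],c[0][1],zt])-p)).round(4))
print('tool delta to given',(R.T@(np.array([x,y,zt])-p)).round(4))
E
python3 look.py w1.png 0.5466 0.2444 .028 .045 .034
```

```text
(array([0.5506, 0.2432, 0.031 ]), 879, np.float64(0.0351))
pos [0.5487 0.2424 0.1764] w 0.0852 F [ 0.1 -0.7  0.1] t 2.35 yawerr/tilt [-3.e-04 -3.e-04 -1.e+00] [ 0.905  0.426 -0.   ]
tool delta to fit [2.100e-03 1.000e-04 1.424e-01]
tool delta to given [-0.001  -0.0027  0.1424]
```

Emit:
send_rows:
  deltas:
    - [[0.002,0,0.04,0,0,0,1],[0,0,0.04,0,0,0,1],[0,0,0.03,0,0,0,1],[0,0,0.02,0,0,0,1],[0,0,0.012,0,0,0,1],[0,0,0,0,0,0,1],[0,0,0,0,0,0,-1],[0,0,0,0,0,0,-1],[0,0,0,0,0,0,-1],[0,0,0,0,0,0,-1],[0,0,0,0,0,0,-1]]
  squeeze: 40

```text
time_s: 3.78
position: [0.5512, 0.2437, 0.0359]
tool_rot: [[0.905, 0.426, 0.002], [0.426, -0.905, 0.0], [0.002, 0.001, -1.0]]
ft_force: [-0.6, -0.5, 5.9]
grip_width: 0.0611
gripper_force: 42.9
```

Emit:
send_rows:
  deltas:
    - [[0,0,-0.02,0,0,0,-1],[0,0,-0.04,0,0,0,-1],[0,0,-0.05,0,0,0,-1],[0,0,-0.03,0,0,0,-1],[-0.035,0.04,0,0,0,0,-1],[-0.035,0.04,0,0,0,0,-1],[-0.035,0.04,0,0,0,0,-1],[-0.035,0.04,0,0,0,0,-1],[-0.01,0.012,0,0,0,0,-1],[0,0,0,0,0,0,-1],[0,0,0,0,0,0,-1]]

```text
time_s: 5.15
position: [0.4885, 0.0251, 0.1745]
tool_rot: [[0.904, 0.427, 0.001], [0.427, -0.904, 0.0], [0.001, 0.0, -1.0]]
ft_force: [-0.0, 0.9, -1.3]
grip_width: 0.0614
gripper_force: 43.8
```

```bash
python3 look.py w2.png 0.4887 0.0247 .078 .09 .112
```

```text
(array([0.4952, 0.0244, 0.0305]), 579, np.float64(0.0834))
pos [0.4885 0.0251 0.1745] w 0.0614 F [-0.   0.9 -1.3] t 5.15 yawerr/tilt [ 5.e-04  2.e-04 -1.e+00] [0.904 0.427 0.001]
tool delta to fit [0.0057 0.0035 0.0625]
tool delta to given [-0.      0.0005  0.0625]
```

View pics/w2.png

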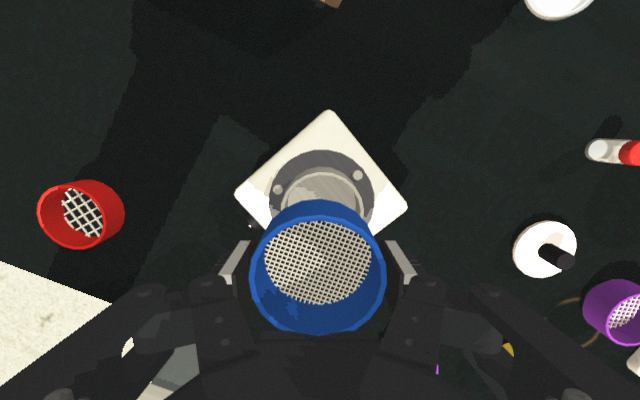

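Held blue sieve at (318,265); it hides most of the pan behind it (centre about 322,205). I'll fit both rims with a fixed-radius circle, using the same camera.

```bash
cat > fit.py <<'E'
# fit.py png  x y z  [x y z ...]: rim circles, annulus mean radius 29.5 mm, wrist cam
import sys
from h import *
from scipy.optimize import least_squares
a=np.array(list(map(float,sys.argv[2:]))).reshape(-1,3)
im,P,s=grab('wrist',sys.argv[1]); R=np.array(s['tool_rot']);p=np.array(s['position'])
print('pos',p.round(4),'F',np.round(s['ft_force'],1),'w',round(s['grip_width'],4)); L=[]
for x,y,z in a:
    q=P[(np.abs(P[...,2]-z)<.0025)&(np.hypot(P[...,0]-x,P[...,1]-y)<.045)]
    c=np.array([x,y])
    for k in range(5):
        d=np.hypot(*(q[:,:2]-c).T); qq=q[np.abs(d-.0295)<(.012 if k<2 else .004)]
        c=least_squares(lambda c:np.hypot(*(qq[:,:2]-c).T)-.0295,c,loss='soft_l1',f_scale=.001).x
    r=np.hypot(*(qq[:,:2]-c).T)
    print('c',c.round(4),len(qq),'rms',r.std().round(4),'z',np.median(qq[:,2]).round(4),'from TCP, tool axes',(R.T@(np.r_[c,z]-p)).round(4)); L.append(np.r_[c,z])
if len(L)>1: print('tool delta 0->1',(R.T@(L[1]-L[0])).round(4))
E
python3 fit.py w3.png .4885 .0251 .1746 .4935 .0240 .0835
```

```text
pos [0.4885 0.0253 0.1744] F [ 0.5 -0.2 -0.1] w 0.0614
c [0.4882 0.0252] 2832 rms 0.0011 z 0.1738 from TCP, tool axes [-0.0003 -0.0001 -0.0002]
c [0.4923 0.0235] 530 rms 0.0009 z 0.0834 from TCP, tool axes [0.0027 0.0032 0.0909]
tool delta 0->1 [0.003  0.0033 0.0911]
```

Emit:
send_rows:
  deltas:
    - [[0.003,0.003,0.015,0,0,0,-1],[0,0,0.015,0,0,0,-1],[0,0,0.01,0,0,0,-1],[0,0,0.01,0,0,0,-1],[0,0,0.005,0,0,0,-1],[0,0,0.004,0,0,0,-1],[0,0,0.003,0,0,0,-1],[0,0,0,0,0,0,-1]]

```text
time_s: 6.25
position: [0.4922, 0.0227, 0.1123]
tool_rot: [[0.905, 0.426, 0.0], [0.426, -0.905, 0.0], [0.0, -0.0, -1.0]]
ft_force: [-0.3, 0.6, -1.6]
grip_width: 0.0614
gripper_force: 43.8
```

Emit:
send_rows:
  deltas:
    - [[0,0,0.001,0,0,0,-1],[0,0,0.001,0,0,0,-1],[0,0,0,0,0,0,-1]]

```text
time_s: 6.62
position: [0.4923, 0.0227, 0.1118]
tool_rot: [[0.905, 0.426, 0.002], [0.426, -0.905, -0.0], [0.001, 0.001, -1.0]]
ft_force: [-5.3, 0.7, 14.6]
grip_width: 0.0615
gripper_force: 45.0
```

Contact at the expected height: seated. Release, rise, and check.

Emit:
send_rows:
  deltas:
    - [[0,0,-0.001,0,0,0,0.5],[0,0,0,0,0,0,1],[0,0,0,0,0,0,1],[0,0,0,0,0,0,1],[0,0,-0.02,0,0,0,1],[0,0,-0.04,0,0,0,1],[0,0,-0.05,0,0,0,1],[0,0,-0.04,0,0,0,1],[0,0,0,0,0,0,1],[0,0,0,0,0,0,1]]

```text
time_s: 7.88
position: [0.4918, 0.0228, 0.2604]
tool_rot: [[0.905, 0.426, -0.002], [0.426, -0.905, 0.0], [-0.001, -0.001, -1.0]]
ft_force: [0.7, 0.4, -0.4]
grip_width: 0.0853
gripper_force: 0.0
```

```bash
python3 fit.py w4.png .4923 .0227 .112; python3 - <<'E'
import numpy as np
R=np.array([[.905,.426],[.426,-.905]]);print(R.T@(np.array([.4001+.004,-.2662-.001])-np.array([.4923,.0227])))
E
```

```text
pos [0.4918 0.0228 0.2604] F [ 0.7  0.4 -0.4] w 0.0853
c [0.4919 0.0224] 646 rms 0.0009 z 0.1113 from TCP, tool axes [1.000e-04 6.000e-04 1.484e-01]
[-0.2033184  0.2247863]
```

View pics/w4.png

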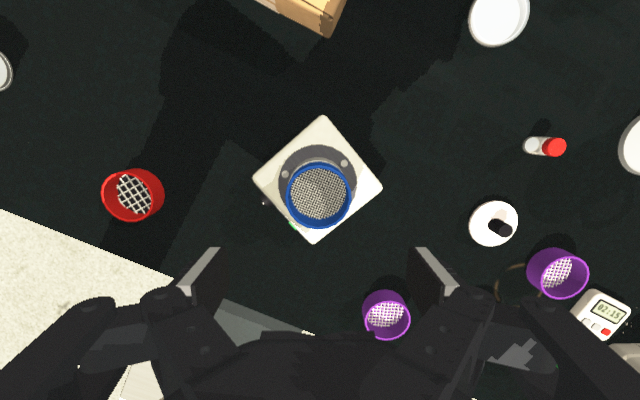

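Blue sits squarely on the pan at (318,194), rim z 0.111. On to yellow.

Emit:
send_rows:
  deltas:
    - [[-0.029,0.032,0,0,0,0,1],[-0.029,0.032,0,0,0,0,1],[-0.029,0.032,0,0,0,0,1],[-0.029,0.032,0.02,0,0,0,1],[-0.029,0.032,0.02,0,0,0,1],[-0.029,0.032,0.02,0,0,0,1],[-0.029,0.032,0.02,0,0,0,1],[0,0,0,0,0,0,1],[0,0,0,0,0,0,1]]

```text
time_s: 9.05
position: [0.4037, -0.2659, 0.1807]
tool_rot: [[0.905, 0.426, -0.001], [0.426, -0.905, 0.001], [-0.0, -0.002, -1.0]]
ft_force: [0.7, 0.8, -0.2]
grip_width: 0.0854
gripper_force: 0.0
```

```bash
python3 fit.py w5.png .404 -.267 .036
```

```text
pos [ 0.4037 -0.2659  0.1807] F [ 0.7  0.8 -0.2] w 0.0854
c [ 0.4043 -0.2679] 668 rms 0.0009 z 0.0354 from TCP, tool axes [-0.0003  0.0023  0.1447]
```

View pics/w5.png

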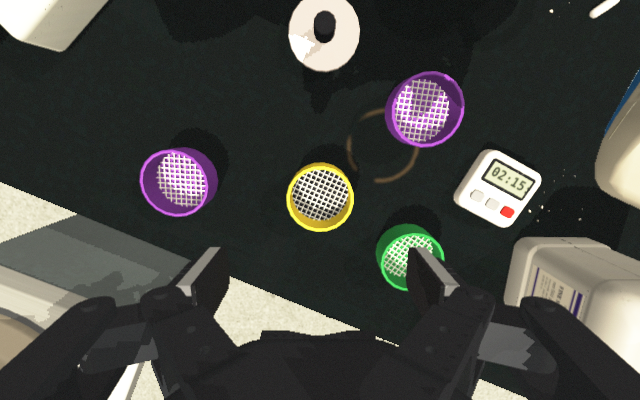

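Yellow is at (320,198); the green look-alike at (411,257) clears the fingers. Grasp.

Emit:
send_rows:
  deltas:
    - [[0,0.002,0.045,0,0,0,1],[0,0,0.045,0,0,0,1],[0,0,0.03,0,0,0,1],[0,0,0.016,0,0,0,1],[0,0,0.008,0,0,0,1],[0,0,0,0,0,0,1],[0,0,0,0,0,0,-1],[0,0,0,0,0,0,-1],[0,0,0,0,0,0,-1],[0,0,0,0,0,0,-1],[0,0,0,0,0,0,-1]]

```text
time_s: 10.48
position: [0.405, -0.2684, 0.0386]
tool_rot: [[0.905, 0.426, 0.001], [0.426, -0.905, -0.001], [0.001, 0.002, -1.0]]
ft_force: [-1.0, 1.6, 9.3]
grip_width: 0.0612
gripper_force: 41.6
```

Emit:
send_rows:
  deltas:
    - [[0,0,-0.03,0,0,0,-1],[0,0,-0.06,0,0,0,-1],[0,0,-0.06,0,0,0,-1],[0.029,-0.032,0,0,0,0,-1],[0.029,-0.032,0,0,0,0,-1],[0.029,-0.032,0,0,0,0,-1],[0.029,-0.032,0,0,0,0,-1],[0.029,-0.032,0,0,0,0,-1],[0.029,-0.032,0,0,0,0,-1],[0.029,-0.034,0,0,0,0,-1],[0,0,0,0,0,0,-1],[0,0,0,0,0,0,-1]]

```text
time_s: 11.98
position: [0.492, 0.0225, 0.1876]
tool_rot: [[0.905, 0.426, 0.0], [0.426, -0.905, -0.0], [0.0, 0.0, -1.0]]
ft_force: [0.4, -0.2, -0.7]
grip_width: 0.061
gripper_force: 44.1
```

```bash
python3 fit.py w6.png .4920 .0225 .186 .492 .0225 .1115
```

```text
pos [0.492  0.0225 0.1876] F [ 0.4 -0.2 -0.7] w 0.061
c [0.4915 0.0223] 2548 rms 0.0011 z 0.1845 from TCP, tool axes [-0.0005 -0.      0.0016]
c [0.4915 0.0223] 517 rms 0.0009 z 0.1114 from TCP, tool axes [-0.0005 -0.      0.0761]
tool delta 0->1 [0.     0.     0.0745]
```

Emit:
send_rows:
  deltas:
    - [[0,0,0.015,0,0,0,-1],[0,0,0.01,0,0,0,-1],[0,0,0.008,0,0,0,-1],[0,0,0.006,0,0,0,-1],[0,0,0.004,0,0,0,-1],[0,0,0.002,0,0,0,-1],[0,0,0,0,0,0,-1]]

```text
time_s: 12.9
position: [0.4922, 0.0227, 0.1427]
tool_rot: [[0.905, 0.426, 0.001], [0.426, -0.905, -0.0], [0.0, 0.0, -1.0]]
ft_force: [-1.3, -0.4, 2.5]
grip_width: 0.0614
gripper_force: 44.3
```

Emit:
send_rows:
  deltas:
    - [[0,0,0.001,0,0,0,-1],[0,0,0,0,0,0,-1]]

```text
time_s: 13.15
position: [0.4923, 0.0228, 0.1425]
tool_rot: [[0.905, 0.426, 0.001], [0.426, -0.905, -0.0], [0.001, 0.001, -1.0]]
ft_force: [-4.4, 0.5, 11.6]
grip_width: 0.0612
gripper_force: 45.2
```

Seated. Release and rise, then to red.

Emit:
send_rows:
  deltas:
    - [[0,0,-0.001,0,0,0,0.5],[0,0,0,0,0,0,1],[0,0,0,0,0,0,1],[0,0,0,0,0,0,1],[0,0,-0.02,0,0,0,1],[0,0,-0.04,0,0,0,1],[0,0,-0.04,0,0,0,1],[0,0,-0.02,0,0,0,1],[0,0,0,0,0,0,1],[0,0,0,0,0,0,1]]

```text
time_s: 14.4
position: [0.4918, 0.0228, 0.2612]
tool_rot: [[0.905, 0.426, -0.002], [0.426, -0.905, 0.0], [-0.002, -0.001, -1.0]]
ft_force: [0.5, -1.0, -0.3]
grip_width: 0.0851
gripper_force: 0.0
```

```bash
python3 fit.py w7.png .4920 .0225 .1395; python3 - <<'E'
import numpy as np
R=np.array([[.905,.426],[.426,-.905]]);print(R.T@(np.array([.3749+.004,.2213-.001])-np.array([.492,.0225])))
E
```

```text
pos [0.4918 0.0228 0.2612] F [ 0.5 -1.  -0.3] w 0.0851
c [0.4919 0.0225] 822 rms 0.0009 z 0.1393 from TCP, tool axes [0.0002 0.0004 0.1217]
[-0.0180927 -0.2271896]
```

Emit:
send_rows:
  deltas:
    - [[-0.003,-0.038,0,0,0,0,1],[-0.003,-0.038,0,0,0,0,1],[-0.003,-0.038,0.02,0,0,0,1],[-0.003,-0.038,0.02,0,0,0,1],[-0.003,-0.038,0.02,0,0,0,1],[-0.003,-0.037,0.02,0,0,0,1],[0,0,0,0,0,0,1],[0,0,0,0,0,0,1]]

```text
time_s: 15.45
position: [0.3795, 0.2202, 0.1821]
tool_rot: [[0.905, 0.426, -0.0], [0.426, -0.905, -0.0], [-0.0, 0.0, -1.0]]
ft_force: [-0.5, -0.4, 0.8]
grip_width: 0.0851
gripper_force: 0.0
```

```bash
python3 fit.py w8.png .379 .2203 .036
```

```text
pos [0.3795 0.2202 0.1821] F [-0.5 -0.4  0.8] w 0.0851
c [0.3787 0.2206] 659 rms 0.0009 z 0.0355 from TCP, tool axes [-0.0005 -0.0007  0.1461]
```

Emit:
send_rows:
  deltas:
    - [[-0.0005,-0.0005,0.045,0,0,0,1],[0,0,0.045,0,0,0,1],[0,0,0.03,0,0,0,1],[0,0,0.016,0,0,0,1],[0,0,0.009,0,0,0,1],[0,0,0,0,0,0,1],[0,0,0,0,0,0,-1],[0,0,0,0,0,0,-1],[0,0,0,0,0,0,-1],[0,0,0,0,0,0,-1],[0,0,0,0,0,0,-1]]

```text
time_s: 16.88
position: [0.379, 0.2208, 0.0385]
tool_rot: [[0.905, 0.426, 0.002], [0.426, -0.905, 0.0], [0.002, 0.001, -1.0]]
ft_force: [-1.2, -1.7, 10.0]
grip_width: 0.0609
gripper_force: 41.3
```

Emit:
send_rows:
  deltas:
    - [[0,0,-0.03,0,0,0,-1],[0,0,-0.06,0,0,0,-1],[0,0,-0.06,0,0,0,-1],[0,0,-0.025,0,0,0,-1],[0.003,0.038,0,0,0,0,-1],[0.003,0.038,0,0,0,0,-1],[0.003,0.038,0,0,0,0,-1],[0.003,0.038,0,0,0,0,-1],[0.003,0.038,0,0,0,0,-1],[0.003,0.038,0,0,0,0,-1],[0,0,0,0,0,0,-1],[0,0,0,0,0,0,-1]]

```text
time_s: 18.38
position: [0.4914, 0.0225, 0.2125]
tool_rot: [[0.905, 0.426, -0.0], [0.426, -0.905, 0.0], [-0.0, -0.0, -1.0]]
ft_force: [-0.0, 0.5, -0.8]
grip_width: 0.0608
gripper_force: 44.1
```

```bash
python3 fit.py w9.png .4920 .0225 .210 .492 .0225 .1395
```

```text
pos [0.4914 0.0225 0.2125] F [-0.   0.5 -0.8] w 0.0608
c [0.4913 0.0224] 2966 rms 0.0011 z 0.2093 from TCP, tool axes [-0.0002 -0.0001  0.0025]
c [0.4916 0.0224] 533 rms 0.0009 z 0.1394 from TCP, tool axes [0.0001 0.0001 0.073 ]
tool delta 0->1 [0.0002 0.0002 0.0705]
```

Seated rim will be at 0.1675, so the descent is about 42 mm.

Emit:
send_rows:
  deltas:
    - [[0,0,0.013,0,0,0,-1],[0,0,0.01,0,0,0,-1],[0,0,0.008,0,0,0,-1],[0,0,0.006,0,0,0,-1],[0,0,0.003,0,0,0,-1],[0,0,0.002,0,0,0,-1],[0,0,0,0,0,0,-1]]

```text
time_s: 19.3
position: [0.4921, 0.022, 0.1706]
tool_rot: [[0.905, 0.426, 0.001], [0.426, -0.905, -0.0], [0.001, 0.0, -1.0]]
ft_force: [-0.1, 0.1, 0.7]
grip_width: 0.0611
gripper_force: 44.2
```

Emit:
send_rows:
  deltas:
    - [[0,0,0.001,0,0,0,-1],[0,0,0,0,0,0,-1]]

```text
time_s: 19.55
position: [0.4922, 0.022, 0.1705]
tool_rot: [[0.905, 0.426, 0.002], [0.426, -0.905, -0.0], [0.001, 0.001, -1.0]]
ft_force: [-2.6, 1.6, 10.0]
grip_width: 0.0608
gripper_force: 45.0
```

Emit:
send_rows:
  deltas:
    - [[0,0,-0.001,0,0,0,0.5],[0,0,0,0,0,0,1],[0,0,0,0,0,0,1],[0,0,0,0,0,0,1],[0,0,-0.02,0,0,0,1],[0,0,-0.04,0,0,0,1],[0,0,-0.04,0,0,0,1],[0,0,-0.02,0,0,0,1],[0,0,0,0,0,0,1],[0,0,0,0,0,0,1]]

```text
time_s: 20.8
position: [0.4916, 0.0221, 0.2892]
tool_rot: [[0.905, 0.426, -0.002], [0.426, -0.905, 0.0], [-0.002, -0.001, -1.0]]
ft_force: [-0.6, 0.6, -0.7]
grip_width: 0.0855
gripper_force: 0.0
```

```bash
python3 fit.py w10.png .4920 .0225 .1675
```

```text
pos [0.4916 0.0221 0.2892] F [-0.6  0.6 -0.7] w 0.0855
c [0.4919 0.0219] 827 rms 0.0009 z 0.1674 from TCP, tool axes [0.0004 0.0005 0.1217]
```

Emit:
send_rows:
  deltas:
    - [[-0.01,0.038,0,0,0,0,1],[-0.01,0.038,0,0,0,0,1],[-0.01,0.038,0,0,0,0,1],[-0.01,0.038,0.03,0,0,0,0],[-0.01,0.038,0.04,0,0,0,0],[-0.01,0.038,0.04,0,0,0,0],[0,0,0,0,0,0,0],[0,0,0,0,0,0,0]]

```text
time_s: 21.85
position: [0.5347, -0.2093, 0.1804]
tool_rot: [[0.905, 0.426, -0.0], [0.426, -0.905, 0.0], [-0.0, -0.001, -1.0]]
ft_force: [-0.0, 0.6, 0.7]
grip_width: 0.0427
gripper_force: 0.0
```

```bash
python3 look.py w11.png .535 -.2094 .034 .045 .042 .02;python3 look.py w12.png .535 -.2094 .008 .018 .042 .05
```

```text
(array([ 0.5352, -0.2098,  0.009 ]), 297, np.float64(0.0384))
pos [ 0.5347 -0.2093  0.1804] w 0.0427 F [-0.   0.6  0.7] t 21.85 yawerr/tilt [-3.e-04  5.e-04 -1.e+00] [ 0.905  0.426 -0.   ]
tool delta to fit [0.0002 0.0008 0.1384]
tool delta to given [0.0002 0.0003 0.1384]
(array([ 0.5352, -0.2098,  0.0311]), 2592, np.float64(0.0125))
pos [ 0.5349 -0.209   0.1811] w 0.0426 F [-0.1  0.8  1. ] t 21.9 yawerr/tilt [ 9.e-04 -3.e-04 -1.e+00] [0.905 0.426 0.001]
tool delta to fit [-0.0002  0.0007  0.1391]
tool delta to given [-0.0002  0.0003  0.1391]
```

View pics/w12.png

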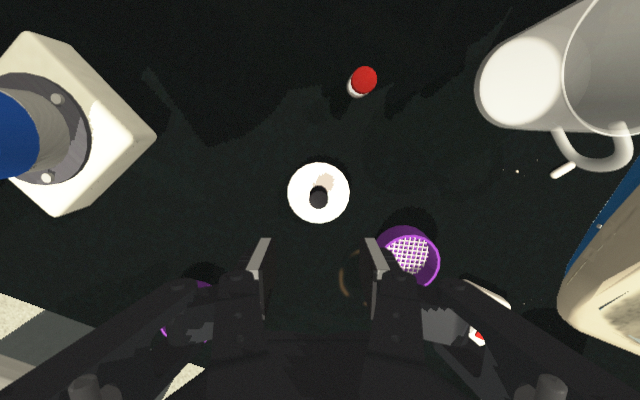

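Lid is at (319,193) with its knob upright; the two fits agree within 1 mm. Grasp the knob.

Emit:
send_rows:
  deltas:
    - [[0,0.0005,0.045,0,0,0,0],[0,0,0.045,0,0,0,0],[0,0,0.03,0,0,0,0],[0,0,0.012,0,0,0,0],[0,0,0.005,0,0,0,0],[0,0,0,0,0,0,0],[0,0,0,0,0,0,-1],[0,0,0,0,0,0,-1],[0,0,0,0,0,0,-1],[0,0,0,0,0,0,-1],[0,0,0,0,0,0,-1]]

```text
time_s: 23.32
position: [0.5353, -0.2105, 0.0444]
tool_rot: [[0.905, 0.426, 0.002], [0.426, -0.905, -0.001], [0.001, 0.002, -1.0]]
ft_force: [-1.4, 0.3, 5.7]
grip_width: 0.0165
gripper_force: 39.0
```

Emit:
send_rows:
  deltas:
    - [[0,0,-0.03,0,0,0,-1],[0,0,-0.06,0,0,0,-1],[0,0,-0.06,0,0,0,-1],[0,0,-0.05,0,0,0,-1],[0.01,-0.038,0,0,0,0,-1],[0.01,-0.038,0,0,0,0,-1],[0.01,-0.038,0,0,0,0,-1],[0.01,-0.038,0,0,0,0,-1],[0.01,-0.038,0,0,0,0,-1],[0.01,-0.038,0,0,0,0,-1],[0,0,0,0,0,0,-1],[0,0,0,0,0,0,-1]]

```text
time_s: 24.82
position: [0.4922, 0.0213, 0.2434]
tool_rot: [[0.905, 0.426, 0.0], [0.426, -0.905, -0.0], [0.0, 0.0, -1.0]]
ft_force: [0.0, -0.0, 0.2]
grip_width: 0.0164
gripper_force: 39.3
```

```bash
python3 fit.py w13.png .492 .0220 .1675;python3 look.py w14.png .492 .022 .208 .222 .2 .04
```

```text
pos [0.4922 0.0213 0.2434] F [ 0.  -0.   0.2] w 0.0164
c [0.4915 0.0217] 475 rms 0.0009 z 0.1674 from TCP, tool axes [-0.0004 -0.0007  0.0759]
(array([0.4922, 0.0211, 0.0312]), 4987, np.float64(0.2115))
pos [0.4923 0.0209 0.2433] w 0.0166 F [-0.6 -0.3 -0.9] t 24.875 yawerr/tilt [ 0.e+00 -2.e-04 -1.e+00] [ 0.905  0.425 -0.   ]
tool delta to fit [-0.     -0.0002  0.0433]
tool delta to given [ 0.0002 -0.0011  0.0433]
```

View pics/w14.png

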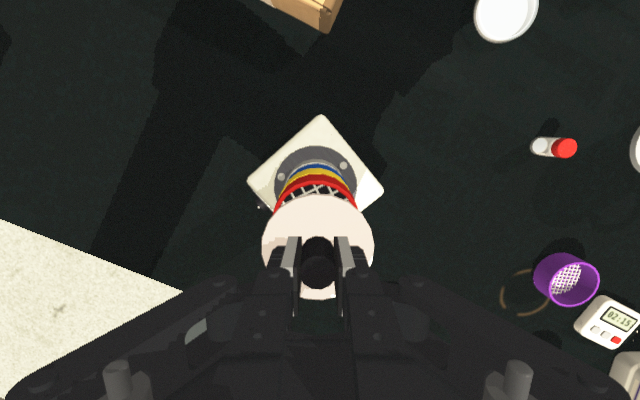

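The lid is held level at (318,248), aligned over the column. Its seat is about 39 mm below.

Emit:
send_rows:
  deltas:
    - [[0,-0.0007,0.013,0,0,0,-1],[0,0,0.01,0,0,0,-1],[0,0,0.007,0,0,0,-1],[0,0,0.004,0,0,0,-1],[0,0,0.002,0,0,0,-1],[0,0,0.002,0,0,0,-1],[0,0,0,0,0,0,-1]]

```text
time_s: 25.8
position: [0.4919, 0.0222, 0.2053]
tool_rot: [[0.905, 0.426, 0.0], [0.426, -0.905, -0.0], [0.0, 0.0, -1.0]]
ft_force: [0.5, -0.8, -0.3]
grip_width: 0.0164
gripper_force: 39.3
```

Emit:
send_rows:
  deltas:
    - [[0,0,0.001,0,0,0,-1],[0,0,0.001,0,0,0,-1],[0,0,0,0,0,0,-1]]

```text
time_s: 26.18
position: [0.4921, 0.0222, 0.2043]
tool_rot: [[0.905, 0.426, 0.002], [0.426, -0.905, -0.0], [0.001, 0.001, -1.0]]
ft_force: [-1.6, 0.9, 6.4]
grip_width: 0.0163
gripper_force: 40.0
```

Emit:
send_rows:
  deltas:
    - [[0,0,0,0,0,0,-0.2],[0,0,0,0,0,0,0],[0,0,0,0,0,0,0],[0,0,0,0,0,0,0],[0,0,-0.02,0,0,0,0],[0,0,-0.04,0,0,0,0],[0,0,-0.04,0,0,0,0],[0,0,-0.02,0,0,0,0],[0,0,0,0,0,0,0],[0,0,0,0,0,0,0],[0,0,0,0,0,0,0]]

```text
time_s: 27.55
position: [0.4916, 0.0223, 0.3222]
tool_rot: [[0.905, 0.426, -0.002], [0.426, -0.905, 0.0], [-0.002, -0.001, -1.0]]
ft_force: [0.1, 0.4, 1.4]
grip_width: 0.0425
gripper_force: 0.0
```

```bash
python3 look.py w15.png .492 .022 .166 .18 .2 .05; python3 -c "
from h import *
import cv2
im,P,s=grab('scene'); cv2.imwrite('pics/s2.png',cv2.resize(im[120:260,230:410,::-1],None,fx=4,fy=4))"
```

```text
(array([0.4923, 0.0222, 0.0311]), 2934, np.float64(0.1725))
pos [0.4916 0.0223 0.3222] w 0.0425 F [0.1 0.4 1.4] t 27.55 yawerr/tilt [-2.1e-03  5.0e-04 -1.0e+00] [ 0.905  0.426 -0.002]
tool delta to fit [0.0008 0.0005 0.1222]
tool delta to given [0.0004 0.0006 0.1222]
```

View pics/s2.png

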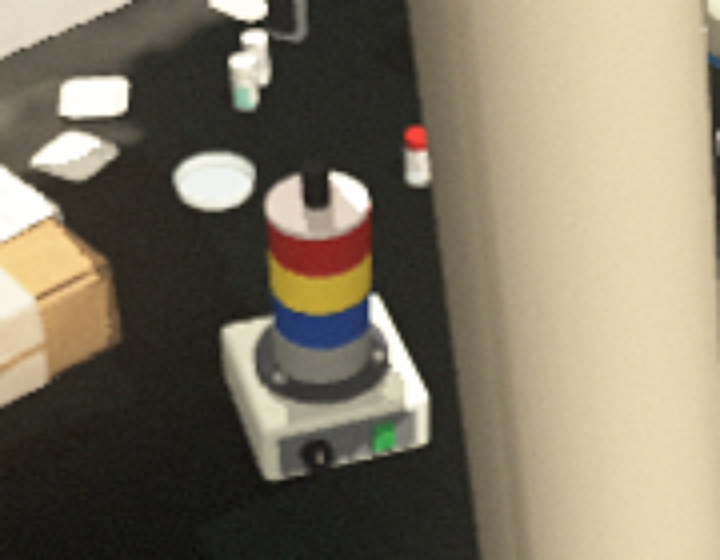

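The column stands straight at crop (320,270), in order blue, yellow, red, lid, with the lid top at 172.5 mm. The vial is untouched and the gripper is clear.

```bash
python3 -c "
from rig import env
print(env.close_job())"
```

```text
the job is handed in; nothing more can be done
None
```

The column is built on the shaker's pan (blue, yellow, red, then the lid with its knob up), released and handed in at about 28 s of the 118 s allowed; the seats measured as expected, but the hand-in returned no verdict.

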